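# Cap the sealer and lift the wet finial with tongs

## Robot

A 7-joint arm with a two-finger parallel gripper is mounted at the origin on the work surface. World frame = base frame: x ahead of the robot, y to its left, z up, the work surface at z = 0. Lengths are in mm, angles in rad, forces in N, time in s.
With the tool pointing down it reaches from about 425 to 925 mm from the base axis. Payload 6.8 kg.
Tool frame: the origin (TCP) lies midway between the tips of the shut fingers; the grasp point (between the pads) lies 19 mm behind it; z points along the fingers, y is the line along which they close (so a half turn about z gives the same grasp; the last joint's range is limited). The gripper opens to 88 mm and grips with 3 to 60 N. Pads are 20 mm wide; open, the fingers measure 115 mm over their backs; the gripper's body (75 mm by 178 mm) begins 61 mm behind the grasp point.
Start: joints at [-1.455, 0.477, 0.022, 1.555, -0.011, 1.109, -0.083], TCP at [149.802, 658.185, 222.664] pointing down, gripper open.
Joint ranges: [-2.96, 2.96], [-0.34, 2.1], [-1.41, 1.46], [0.24, 2.44], [-1.37, 4.51], [0.17, 1.92], [-2.96, 2.96]. Speed limits (rad/s): [2.39, 2.39, 3.14, 3.14, 3.14, 3.14, 3.14].

## Interface

Orientations are given as a unit quaternion [x, y, z, w].
In Python, from rig import * gives the robot as it stands.
- The arm moves only by the shell command python3 -m creep 'ROWS' [FORCE]. ROWS is JSON, one flat list of numbers, 5 for each row, row after row: the shift along the tool's x, y, z in mm, then the turn about the tool's z in degrees, then the opening, from 0 (shut) to 1 (fully open). A call has 1 to 20 rows; each row is the pose to reach, as a shift and turn from the pose commanded when the call began, along the tool's axes at that moment; what a row does not reach only later rows make up. A row lasts 1/10 s, in which the tool goes at most 50 mm and 8.59 degrees, less where a joint would pass 70% of its speed; a pose out of reach is approached as far as the arm can. A call with a gripper value outside its range is refused whole. The fingers move at their own pace and stop on an object; FORCE is the grip in N (left out, the last holds). Time passes only in rows, so rows that repeat a pose let the fingers close. It gives the time, the measured TCP pose, the force, the opening and the grip force at its end, in the units of the state.
- read_state(): the state, without advancing time (a new reading comes with each control period).
- get_image(name): name is "side" or "top"; returns a dict with "img" (480x640x3 uint8, red, green, blue), "mtx" (3x3 intrinsics, pixels), "cam_to_world" (4x4, takes a point from camera to world coordinates). Camera axes: x right, y down, z forward; pixel columns grow to the right and rows downward; lengths in mm; the calibration is good to about 2 mm. A picture is of the moment at which its call begins. There is no depth.
- hand_in(): hands the job in; it is judged then, once.
Trained networks look in a picture, given as the dict that the camera call returned (one of the last four; its "shot" number tells which), for a name from the list of things; names that differ only in an ending like _2 or _b are one class to them, and where a whole thing is asked for, a point or a joint stands for the part that bears it (a point fixed in the world has none). Each returns a list of dicts, best first, with "p" (0 to 1); they miss things now and then, are a little off and sometimes report something else, mostly with a low value. They report only what shows in the picture. A call takes as long as a camera call. They do not tell look-alikes from the thing itself.
- silhouettes(picture, name): "region" (480x640 bool, what is visible of it) and "point" ([column, row] in pixels, amid what is visible of it).
The state is a dict: "t": time; "qpos": joint angles; "joint_vel": joint speeds; "joint_efforts": joint torques, N m; "position": TCP position; "tool_rot": TCP orientation; "ft_force": force on the tool from outside, world axes, zero at the start; "ft_torque": the same for the moment, N m; "opening": finger opening in mm; "gripper_force": force on a finger pad.
Only numpy, scipy, OpenCV 4.12 (cv2) and the standard library are available. Lean on these libraries where they do the work, as an engineer would, in place of code of your own. Each camera call takes 0.05 s, during which the arm holds its last target. There are 200 camera calls.

## Task

The small white plaster finial has just been brushed with sealer: first press the blue cap of the sealer bottle fully down, then take the spring tongs from their wooden rest and with them pick the finial off its drying stand, never touching it with the gripper itself. Lift it upright to about 10 cm above its stand and finish there, still holding it in the closed tongs: do not put it down or let go. Leave the red cast and everything else on the bench where they are.

Things in the scene. Friction and masses are not known exactly. Their poses are not given: they have to be found in the camera images.
- bottle: amber sealer bottle with a paper label, 54 mm across, fixed to the bench; origin at the centre of its underside, z up
- cap_top (a point): centre of the flat top of the bottle's round blue cap (34 mm across, 20 mm tall). Top is 94 mm above the bench when fully up and 84 mm when pressed home
- cap (a joint): how far the cap is pressed straight down, m: 0 fully up, 0.010 home against its stop. A snug fit: it moves under about 6 N and stays where it is left
- tong_rest: fixed wooden rest, 170 x 110 mm base 12 mm thick, with two light cross bars (16 mm wide, 66 mm behind and 60 mm ahead of its origin) whose tops are 35 mm above the bench; the tongs lie across the bars. Origin at the centre of its underside, x towards the tongs' jaws
- tongs: loose steel spring tongs lying flat, 215 mm long, 120 g. Origin: on the centreline at the height of the underside, midway along the 62 mm blue sleeves, the place to grip (from above, across both arms); x points to the jaws, y to the left arm, z up. Arms: upright flat bars 18 mm tall, 5 mm thick, hinged in a steel block 95 mm behind the origin, with finger room beside the sleeves
- tongs_jaw (a point): point midway between the two jaws, 90 mm ahead of the tongs' origin and 10 mm above their underside. Jaws are 20 mm tall (underside level with the arms), about 24 mm long, V-shaped inside to centre a round thing; narrowest clear gap, between the edges of the V, about 52 mm open and 22 mm when closed on the finial
- tong_left (a joint): closing angle of the left arm, rad (the right goes with it): 0 sprung open, 0.08 closed on the finial, 0.105 stop. Width over both arms at the tongs' origin: 60 mm open, 45 mm on the finial (outsides then parallel), 40 mm at the stop. Squeezing there closes both jaws equally; the spring pushes back 6 to 9 N a side and reopens them
- finial: the small white plaster finial, loose, 50 g or so, upright and round: a plain cylinder 30 mm across up to 33 mm height, a lip 36 mm across up to 38 mm, then a pointed dome to 58 mm. Origin at the centre of its underside. Stands on stand_a; take it with the tongs by the cylinder, below the lip
- stand_a: drying stand of the finial, fixed: dark steel foot 80 mm across and 8 mm thick, thin stem, round wooden top 33 mm across whose upper face is 46 mm above the bench. Origin at the centre of its underside
- stand_b: a like stand, fixed, which carries the red cast; the two stands may change places
- cast_red: loose red terracotta cast 26 x 26 x 40 mm on stand_b, to be left alone; origin at the centre of its underside
- chisel: loose chisel with a dark wooden handle, about 200 mm long, lying along its x, to be left alone; origin near its ferrule, on the bench
- pencil: loose blue pencil 160 mm long and 8 mm thick lying along its x, to be left alone; origin at the middle of its underside
- brush: loose brush lying along its x, to be left alone; origin on the bench
- tub: loose white open plastic tub, 90 mm across and 70 mm tall, to be left alone; origin at the centre of its underside
- offcut: loose plaster offcut 70 x 50 x 30 mm, to be left alone; origin at the centre of its underside
Things that resemble listed ones, but are neither listed nor needed, are in the scene too. Several things have the shape of the tongs; the one meant has the colours described above.

How it is judged (in metres and radians):
On the way, in this order (a step that is already met when the one before it is completed fails the run):
1. the cap is pressed home on the sealer bottle (value of joint cap above 0.008 m), for 0.2 s.
2. the tongs are in the gripper, lifted off their rest, the finial still on its stand (contact force between tongs and the fingers above 1 N and height (world z) of tongs above 0.05 m and contact force between tongs and tong_rest below 0.05 N and contact force between finial and tongs below 0.05 N and horizontal distance between finial and stand_a below 0.012 m), for 0.2 s.
3. the tongs have closed on the finial and lifted it off its stand (contact force between finial and tongs above 0.3 N and contact force between tongs and the fingers above 1 N and contact force between finial and stand_a below 0.05 N and contact force between finial and stand_b below 0.05 N and z of finial in the frame of stand_a above 0.066 m), for 0.2 s.
At the end, for the whole second after the job is handed in: The cap is home (pressed down more than 8 mm of its 10); the finial is held by the tongs alone, and the tongs by the gripper alone; the finial's foot is at least 80 mm above the top of its stand, upright within 0.4 rad and still (under 0.03 m/s). The program finishes while holding (contact force between finial and tongs above 0.3 N and contact force between tongs and the fingers above 1 N and contact force between each of finial, tongs and stand_a below 0.05 N and contact force between each of finial, tongs and stand_b below 0.05 N and z of finial in the frame of stand_a above 0.126 m and angle between finial's own z axis and vertical below 0.4 rad and linear speed of finial below 0.03 m/s and value of joint cap above 0.008 m and contact force between tongs and tong_rest below 0.05 N and contact force between tongs and bottle below 0.05 N); the arm keeps its last pose, push and grip.
It fails at once if the robot itself touches the wet finial (contact force between finial and the fingers above 0.2 N or contact force between finial and the arm above 0.2 N).
It fails at once if the red cast or another thing on the bench is moved more than 20 mm (distance of any of chisel, pencil, brush, tub, offcut, cast_red from where it was at the start of the episode above 0.02 m).
It also fails if it takes over 50 s, if anything falls off the work surface, if the arm or the gripper's body presses on something with over 40 N, if the wrist force passes 120 N, or if a joint passes its speed limit or range.

## Working session

There is one attempt and no reset: what is moved stays moved. The work goes in short steps, Python scripts to look and compute and a shell command to move; the robot and the scene stay as the last step left them, time stands still between calls to the robot, and variables do not carry over. Pictures are saved under pics/ and viewed, at most 10 in all, crops included, and the job is handed in when it is done.

```bash
mkdir -p pics; ls
python3 - <<'E'
from rig import *
import cv2
for n in("top","side"):
    p=get_image(n); cv2.imwrite(f"pics/{n}0.png",p["img"][:,:,::-1]); print(n,p["mtx"].tolist(),p["cam_to_world"])
print(read_state())
E
```

```text
pics
top [[459.53524051831323, 0.0, 316.01140967591067], [0.0, 459.53524051831323, 243.95221679289443], [0.0, 0.0, 1.0]] [[-1.80089099e-01 -9.61961178e-01  2.05422999e-01  3.41553007e+02]
 [-9.83628749e-01  1.77496814e-01 -3.11346428e-02  1.77281542e+00]
 [-6.51161009e-03 -2.07666977e-01 -9.78177911e-01  1.00491482e+03]
 [ 0.00000000e+00  0.00000000e+00  0.00000000e+00  1.00000000e+00]]
side [[490.1970990455393, 0.0, 318.92801894395046], [0.0, 490.1970990455393, 240.02099608370955], [0.0, 0.0, 1.0]] [[ 9.93763399e-01 -9.11749511e-02  6.41984074e-02  4.77565160e+02]
 [-1.09817261e-01 -7.00305213e-01  7.05345857e-01 -7.33154385e+02]
 [-1.93513947e-02 -7.07996989e-01 -7.05950272e-01  8.09809605e+02]
 [ 0.00000000e+00  0.00000000e+00  0.00000000e+00  1.00000000e+00]]
{'t': 0.1, 'qpos': array([-1.45507152,  0.47769417,  0.02232905,  1.55628995, -0.01152674,
        1.10926816, -0.08311097]), 'joint_vel': array([ 1.70905298e-04, -1.69511062e-03, -6.15168704e-04, -1.27895813e-03,
        2.18704109e-03, -4.16300697e-05,  6.09713660e-04]), 'joint_efforts': array([ 4.56460417e-03, -5.84090495e+01,  1.53984524e+00, -2.73313379e+01,
       -5.43246721e-02,  1.30206562e-02,  7.55779251e-05]), 'position': array([149.7031019 , 657.67274782, 221.82070298]), 'tool_rot': array([ 1.11674015e-01,  9.93744599e-01, -7.64764572e-04, -4.60823715e-05]), 'ft_force': array([-0.39877273,  0.06783125,  0.01562898]), 'ft_torque': array([ 0.0028552 , -0.01289116, -0.00512172]), 'gripper_force': 0.0, 'opening': 87.93671424357592}
```

View pics/top0.png

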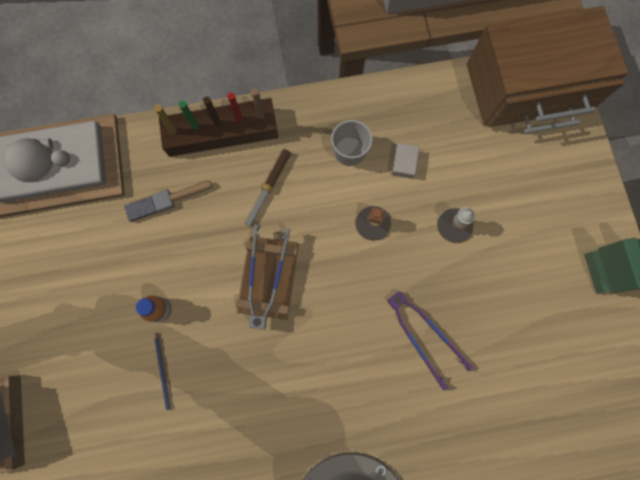

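View pics/side0.png

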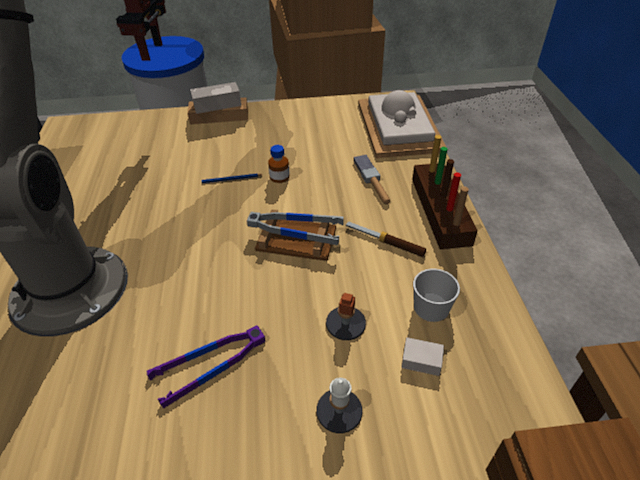

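Candidates for the tongs: the steel/blue pair on the rest, top (268,275), and the purple pair on the bench, top (430,340). I choose the steel pair on the rest. The finial is white at top (464,216) and the red cast is at (375,215). The bottle cap is at top (147,307). The grey/white blocks at (405,160) are the offcut.

```bash
cat > h.py <<'E'
from rig import *
import numpy as np, cv2
def ray(p,uv):
    T=np.array(p["cam_to_world"]);d=T[:3,:3]@np.linalg.inv(p["mtx"])@np.array([uv[0],uv[1],1.]);return T[:3,3],d
def onz(p,uv,z):
    o,d=ray(p,uv);return o+d*(z-o[2])/d[2]
def proj(p,X):
    T=np.array(p["cam_to_world"]);c=T[:3,:3].T@(np.array(X,float)-T[:3,3]);u=np.array(p["mtx"])@c;return u[:2]/u[2]
def tri(p,a,q,b):
    o1,d1=ray(p,a);o2,d2=ray(q,b);A=np.stack([d1,-d2],1);s=np.linalg.lstsq(A,o2-o1,rcond=None)[0]
    x,y=o1+s[0]*d1,o2+s[1]*d2;return (x+y)/2,np.linalg.norm(x-y)
E
python3 - <<'E'
from h import *
P={n:get_image(n) for n in("top","side")}
np.set_printoptions(precision=1,suppress=True)
def blobs(n,mask,lab):
    k,l,s,c=cv2.connectedComponentsWithStats(mask.astype(np.uint8))
    for i in range(1,k):
        if s[i,4]>=15:print(n,lab,s[i],c[i])
box={"top":[(120,280,180,330),(230,220,300,340)],"side":[(260,140,300,190),(235,200,350,260)]}
for n in P:
    hsv=cv2.cvtColor(P[n]["img"],cv2.COLOR_RGB2HSV)
    b=(hsv[...,0]>105)&(hsv[...,0]<130)&(hsv[...,1]>140)&(hsv[...,2]>50)
    for i,(x0,y0,x1,y1) in enumerate(box[n]):
        m=np.zeros_like(b);m[y0:y1,x0:x1]=b[y0:y1,x0:x1];blobs(n,m,["cap","sleeve"][i])
    for nm in("finial","cast_red","tongs","tong_rest","cap_top","stand_a"):
        for r in silhouettes(P[n],nm)[:3]:
            ys,xs=np.nonzero(r["region"]);print(n,nm,round(r["p"],2),r["point"],xs.min(),xs.max(),ys.min(),ys.max(),len(xs),xs.mean(),ys.mean())
a=cv2.resize(P["top"]["img"][215:340,215:310],None,fx=4,fy=4,interpolation=cv2.INTER_CUBIC)
s=cv2.resize(P["side"]["img"][200:265,240:350],None,fx=3.7,fy=3.7,interpolation=cv2.INTER_CUBIC)
f=cv2.resize(P["side"]["img"][370:435,310:370],None,fx=4,fy=4,interpolation=cv2.INTER_CUBIC)
C=np.zeros((500,795,3),np.uint8);C[:500,:380]=a;C[:s.shape[0],385:385+s.shape[1]]=s;C[s.shape[0]:s.shape[0]+260,385:625]=f
cv2.imwrite("pics/crop1.png",C[:,:,::-1])
E
```

```text
top cap [137 300  15  14 169] [143.9 306.5]
top finial 0.57 [468.2, 216.2] 455 474 207 225 288 464.62152777777777 216.20138888888889
top cast_red 0.62 [376.1, 215.0] 369 383 208 222 173 376.12138728323697 215.15606936416185
top tongs 0.81 [430.1, 328.5] 388 472 291 389 1111 424.6867686768677 335.10711071107113
top tongs 0.57 [251.0, 289.3] 249 290 224 328 682 262.4076246334311 285.5923753665689
top tong_rest 0.94 [264.8, 279.2] 236 298 237 318 3565 268.12959326788217 278.4911640953717
top cap_top 0.87 [145.8, 305.2] 136 155 298 314 265 145.69056603773586 306.1245283018868
top stand_a 0.84 [451.8, 225.8] 438 474 208 241 799 453.87359198998746 226.29036295369212
top stand_a 0.84 [369.3, 227.5] 356 390 206 239 723 372.1728907330567 224.6237897648686
side cap [271 145  13  13 140] [276.9 151. ]
side sleeve [286 213  27   8 172] [298.9 216.7]
side sleeve [280 228  27  12 191] [293.6 233.2]
side finial 0.85 [339.0, 391.6] 328 350 378 407 552 339.07971014492756 392.01630434782606
side cast_red 0.78 [349.8, 304.6] 339 354 294 315 283 346.6183745583039 304.6219081272085
side tongs 0.76 [292.0, 218.8] 246 342 212 245 1470 293.1108843537415 225.30612244897958
side tongs 0.67 [200.9, 354.4] 147 264 326 407 1977 206.450177035913 362.07789580171976
side tongs 0.26 [338.2, 413.3] 316 361 392 433 1272 338.53930817610063 414.5904088050315
side cap_top 0.49 [280.6, 152.0] 269 283 145 159 179 276.22346368715085 152.16201117318437
side cap_top 0.39 [293.7, 221.3] 247 342 212 245 1413 293.41330502477 225.11181882519463
side stand_a 0.79 [343.8, 324.9] 326 366 308 340 1012 345.25494071146244 324.6393280632411
side stand_a 0.57 [336.4, 415.2] 316 361 392 433 1310 338.2496183206107 413.9496183206107
side stand_a 0.56 [350.5, 304.5] 339 354 293 315 312 346.5064102564103 304.0352564102564
```

View pics/crop1.png

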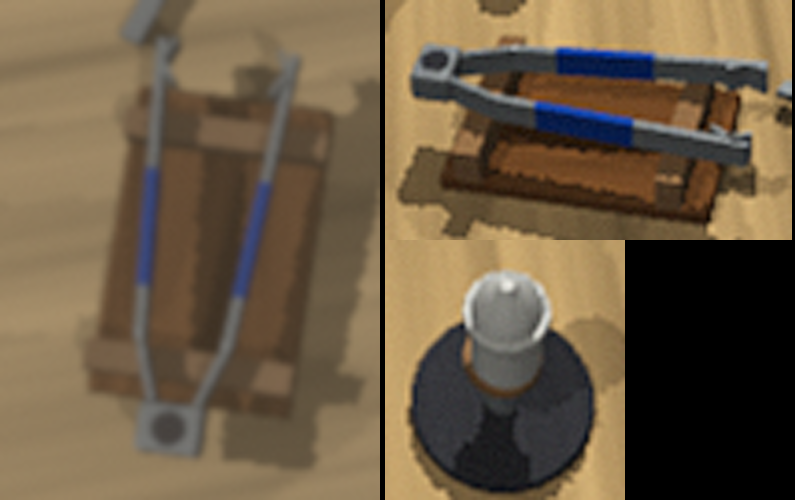

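Run:
```python
from h import *
from scipy.optimize import least_squares
np.set_printoptions(precision=1,suppress=True)
P={n:get_image(n) for n in("top","side")}
def cyl(prof):
    a=np.linspace(0,2*np.pi,48,endpoint=False);return np.array([[r*np.cos(t),r*np.sin(t),z] for r,z in prof for t in a])
fin=cyl([(15,46),(15,79),(18,79),(18,84),(16,88),(10,97),(0,104)]);cap=cyl([(17,74),(17,94)]);foot=cyl([(40,0),(40,8)])
def bb(n,X,c):
    u=np.array([proj(P[n],x+np.r_[c,0]) for x in X]);return np.r_[u.min(0),u.max(0)]
def mbb(m):
    ys,xs=np.nonzero(m);return np.array([xs.min(),ys.min(),xs.max()+1,ys.max()+1])-0.5
def fit(X,obs,c0,lab):
    for ns in (["top"],["side"],["top","side"]):
        r=least_squares(lambda c:np.concatenate([bb(n,X,c)-obs[n] for n in ns]),c0);print(lab,ns,r.x,r.fun)
F={n:mbb(silhouettes(P[n],"finial")[0]["region"]) for n in P}
fit(fin,F,onz(P["top"],(464,216),80)[:2],"finial")
C={"top":mbb(silhouettes(P["top"],"cap_top")[0]["region"]),"side":np.array([270.5,144.5,284,158.5])}
fit(cap,C,onz(P["top"],(146,306),90)[:2],"cap")
S={"top":np.array([437.5,207.5,474.5,241.5]),"side":np.array([315.5,390.5,361.5,433.5])}
fit(foot,S,onz(P["top"],(457,226),4)[:2],"foot")
R=mbb(silhouettes(P["top"],"tong_rest")[0]["region"])
p=P["top"]
h=onz(p,(257,322.2),53);l=[onz(p,q,53) for q in((215+149/4,215+168/4),(215+144/4,215+284/4))];r=[onz(p,q,53) for q in((215+263/4,215+182/4),(215+238/4,215+298/4))]
L=sum(l)/2;Rr=sum(r)/2;o=(L+Rr)/2;print("hinge",h,"L",L,"R",Rr,"o",o,"|o-h|",np.linalg.norm(o-h),"gap",np.linalg.norm(L-Rr),"sleeve len",np.linalg.norm(l[0]-l[1]),np.linalg.norm(r[0]-r[1]))
d=(o-h)/np.linalg.norm(o-h);e=(L-Rr)/np.linalg.norm(L-Rr);print("yaw hinge",np.degrees(np.arctan2(d[1],d[0])),"yaw perp",np.degrees(np.arctan2(-e[0],e[1])))
q=P["side"];print("side proj hinge,L,R",proj(q,h),proj(q,L),proj(q,Rr),"seen hinge 253.5,216.2")
print("jaw",o+90*d)
```

```text
finial ['top'] [ 540.  -345.3] [-0.6 -0.4  0.6  0.4]
finial ['side'] [ 540.2 -346.9] [-0.7 -0.1  0.7  0. ]
finial ['top', 'side'] [ 540.2 -346.2] [-0.2 -0.6  1.   0.3 -0.8 -0.4  0.6 -0.3]
cap ['top'] [471.  329.9] [-0.4  0.1  0.4 -0.1]
cap ['side'] [472.9 326.1] [-0.2 -0.1  0.2  0.1]
cap ['top', 'side'] [471.7 329.3] [-0.1 -0.3  0.6 -0.5 -0.7 -0.8 -0.4 -0.6]
foot ['top'] [ 538.9 -346.7] [ 0.1 -0.7 -0.1  0.7]
foot ['side'] [ 538.3 -347.6] [-0.3 -1.8  0.3  1.6]
foot ['top', 'side'] [ 538.5 -347.2] [ 0.3 -0.6  0.2  0.8 -0.2 -2.   0.4  1.4]
hinge [402.4 119.6  53. ] L [508.1 114.6  53. ] R [491.   62.2  53. ] o [499.6  88.4  53. ] |o-h| 102.04841175695188 gap 55.11767067486414 sleeve len 61.27755155353459 62.21255890030654
yaw hinge -17.838847722272025 yaw perp -18.128478157143945
side proj hinge,L,R [252.3 216.4] [298.2 213.8] [292.4 230. ] seen hinge 253.5,216.2
jaw [585.2  60.8  53. ]
```

```bash
cat >> h.py <<'E'
from scipy.spatial.transform import Rotation as R
def go(x,y,z,yaw=None):
    """shift in tool axes, turn (deg, tool z) to bring TCP to xyz, tool y at world yaw (mod 180)"""
    s=read_state();M=R.from_quat(s["tool_rot"]).as_matrix();d=M.T@(np.array([x,y,z])-s["position"])
    a=np.degrees(np.arctan2(M[1,1],M[0,1]));t=0 if yaw is None else (a-yaw+90)%180-90
    print("shift",d.round(1),"turn",round(t,1),"now",s["position"].round(1),"yaw",round(a,1),"tilt z",M[:,2].round(4),"F",s["ft_force"].round(1),"open",round(s["opening"],1),"gf",round(s["gripper_force"],1),"t",round(s["t"],2),"q6",s["qpos"].round(2))
E
python3 -c "
from h import *
go(472,329,130)"
```

```text
shift [-387.2 -249.5   92.7] turn 0 now [149.8 658.2 222.7] yaw 77.2 tilt z [-0.  0. -1.] F [-0.1  0.2 -0.1] open 87.8 gf 0.0 t 1.1 q6 [-1.46  0.48  0.02  1.56 -0.01  1.11 -0.08]
```

```bash
python3 -m creep '[-387,-249,0,0,0, -387,-249,0,0,0, -387,-249,0,0,0, -387,-249,0,0,0, -387,-249,0,0,0, -387,-249,0,0,0, -387,-249,0,0,0, -387,-249,30,0,0, -387,-249,60,0,0, -387,-249,93,0,0, -387,-249,93,0,0, -387,-249,93,0,0, -387,-249,93,0,0]' 40; python3 -c "
from h import *
go(472,329,96)"
```

```text
t: 2.4
position: [471.7, 331.8, 131.3]
tool_rot: [0.111, 0.994, 0.001, 0.0]
ft_force: [-0.0, 0.5, 0.8]
opening: 0.5
gripper_force: 0.0
shift [-0.9 -2.8 35.3] turn 0 now [471.7 331.8 131.3] yaw 77.3 tilt z [ 0.0012  0.0023 -1.    ] F [-0.   0.5  0.8] open 0.5 gf 0.0 t 2.4 q6 [-0.84  0.42  0.15  1.89 -0.09  0.83  0.71]
```

```bash
python3 -m creep '[0,0,20,0,0, 0,0,34,0,0, 0,0,38,0,0, 0,0,41,0,0, 0,0,44,0,0, 0,0,46,0,0, 0,0,47.5,0,0, 0,0,48,0,0, 0,0,48,0,0, 0,0,48,0,0]'; python3 -c "
from h import *
go(472,329,83)"
```

```text
t: 3.4
position: [471.1, 331.3, 84.3]
tool_rot: [0.111, 0.994, 0.001, -0.0]
ft_force: [-6.1, -1.8, 16.4]
opening: 0.4
gripper_force: 8.4
shift [-1.4 -2.   1.2] turn 0 now [471.1 331.3  84.3] yaw 77.3 tilt z [-5.0e-04  2.2e-03 -1.0e+00] F [-6.1 -1.8 16.4] open 0.4 gf 8.4 t 3.4 q6 [-0.83  0.49  0.14  1.92 -0.1   0.74  0.72]
```

```bash
python3 -m creep '[0,0,1,0,0, 0,0,1.5,0,0, 0,0,1.5,0,0]'; python3 -m creep '[0,0,-20,0,0, 0,0,-60,0,1, 0,0,-110,0,1, 0,0,-110,0,1]'
python3 - <<'E'
from h import *
P={n:get_image(n) for n in("top","side")}
for n in P:
    hsv=cv2.cvtColor(P[n]["img"],cv2.COLOR_RGB2HSV);b=((hsv[...,0]>105)&(hsv[...,0]<130)&(hsv[...,1]>140)&(hsv[...,2]>50))
    x0,y0,x1,y1=(120,280,180,330) if n=="top" else (260,140,300,190)
    ys,xs=np.nonzero(b[y0:y1,x0:x1]);print(n,len(xs),xs.min()+x0,xs.max()+x0,ys.min()+y0 if len(ys) else 0,ys.max()+y0)
go(499.6,88.4,140,71.9)
E
```

```text
t: 3.7
position: [471.2, 331.3, 84.1]
tool_rot: [0.111, 0.994, 0.001, -0.0]
ft_force: [-10.1, -4.1, 29.2]
opening: 0.0
gripper_force: 14.6
t: 4.1
position: [475.3, 332.5, 197.7]
tool_rot: [0.112, 0.994, 0.005, 0.004]
ft_force: [0.8, -0.1, 0.6]
opening: 20.8
gripper_force: 0.0
top 33 148 152 302 313
side 134 271 283 148 160
shift [ -80.  -230.4   51.6] turn 5.3 now [472.4 330.6 192.2] yaw 77.2 tilt z [ 0.0028  0.0029 -1.    ] F [ 0.  -0.5 -1. ] open 29.2 gf 0.0 t 4.2 q6 [-0.85  0.35  0.17  1.84 -0.07  0.96  0.69]
```

```bash
python3 -m creep '[-80,-230.5,0,5.3,1, -80,-230.5,0,5.3,1, -80,-230.5,0,5.3,1, -80,-230.5,0,5.3,1, -80,-230.5,20,5.3,1, -80,-230.5,40,5.3,1, -80,-230.5,60,5.3,1, -80,-230.5,80,5.3,1, -80,-230.5,90,5.3,1, -80,-230.5,92,5.3,1, -80,-230.5,92,5.3,1, -80,-230.5,92,5.3,1]'
python3 - <<'E'
from h import *
P={n:get_image(n) for n in("top","side")}
a=cv2.resize(P["top"]["img"][190:340,180:330],None,fx=2.6,fy=2.6,interpolation=cv2.INTER_CUBIC)
s=cv2.resize(P["side"]["img"][130:280,200:355],None,fx=2.6,fy=2.6,interpolation=cv2.INTER_CUBIC)
cv2.imwrite("pics/crop2.png",np.hstack([a,s])[:,:,::-1])
go(499.6,88.4,25,71.9)
E
```

```text
t: 5.4
position: [499.2, 87.2, 98.8]
tool_rot: [0.157, 0.988, 0.0, 0.0]
ft_force: [0.6, -0.4, -0.8]
opening: 88.1
gripper_force: 0.0
shift [ 0.2  1.1 73.9] turn -0.0 now [499.3  87.2  98.9] yaw 71.9 tilt z [ 1.4e-03  6.0e-04 -1.0e+00] F [0.1 0.7 0.1] open 87.7 gf 0.0 t 5.5 q6 [-0.51  0.37  0.26  2.08 -0.15  0.7   1.1 ]
```

View pics/crop2.png

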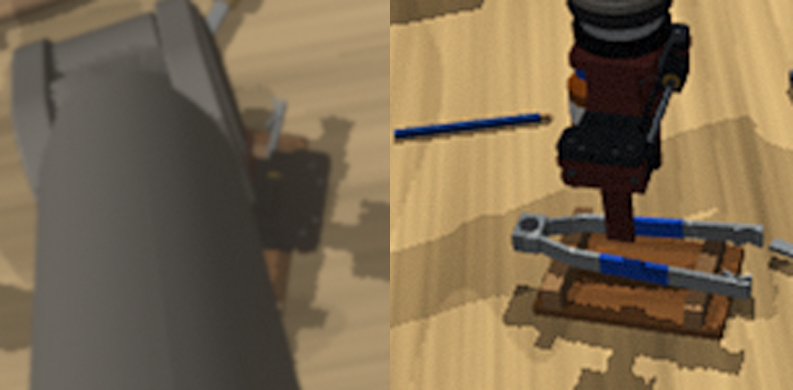

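```bash
python3 - <<'E'
from h import *
p=get_image("side");print(proj(p,(485,43,99)),"seen 288,222")
E
python3 -m creep '[0,1,20,0,1, 0,1,40,0,1, 0,1,55,0,1, 0,1,65,0,1, 0,1,71,0,1, 0,1,73,0,1, 0,1,73,0,1, 0,1,73,0,1]'; python3 -c "
from h import *
go(499.6,88.4,25,71.9)
P=get_image('side')
cv2.imwrite('pics/crop3.png',cv2.resize(P['img'][150:280,200:370],None,fx=4,fy=4,interpolation=cv2.INTER_CUBIC)[:,:,::-1])"
```

```text
[288.99893951 220.88823948] seen 288,222
t: 6.35
position: [499.5, 88.0, 25.7]
tool_rot: [0.158, 0.988, 0.0, 0.0]
ft_force: [0.2, 0.1, 0.8]
opening: 87.8
gripper_force: 0.0
shift [0.  0.4 0.7] turn -0.0 now [499.5  88.   25.7] yaw 71.9 tilt z [ 9.e-04  3.e-04 -1.e+00] F [0.2 0.1 0.8] open 87.8 gf 0.0 t 6.35 q6 [-0.47  0.5   0.22  2.11 -0.2   0.55  1.14]
```

View pics/crop3.png

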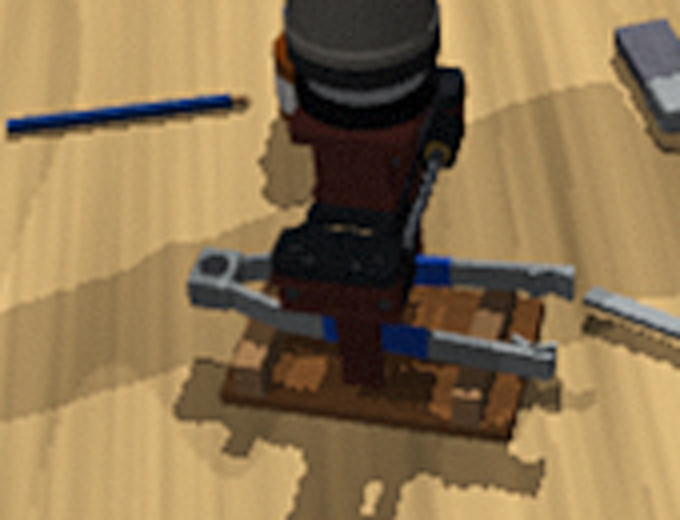

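```bash
python3 -m creep '[-4,0,0,0,1, -4,0,0,0,0.8, -4,0,0,0,0.7, -4,0,0,0,0.65, -4,0,0,0,0.65, -4,0,0,0,0.65, -4,0,0,0,0.65, -4,0,0,0,0.65]' 30
```

```text
t: 7.2
position: [502.8, 86.7, 25.2]
tool_rot: [0.157, 0.988, 0.0, -0.0]
ft_force: [-0.5, 1.2, 0.7]
opening: 57.2
gripper_force: 6.8
```

```bash
python3 -m creep '[0,0,-3,0,0.65, 0,0,-10,0,0.65, 0,0,-20,0,0.65, 0,0,-35,0,0.65, 0,0,-50,0,0.65, 0,0,-70,0,0.65, 0,0,-95,0,0.65, 0,0,-115,0,0.65, 0,0,-120,0,0.65, 0,0,-120,0,0.65, 0,0,-120,0,0.65]'
python3 - <<'E'
from h import *
P={n:get_image(n) for n in("top","side")}
cv2.imwrite('pics/crop4.png',np.hstack([cv2.resize(P['top']['img'][180:340,200:330],(390,480)),cv2.resize(P['side']['img'][120:280,230:364],(400,480))])[:,:,::-1])
go(455-57,-318.5+18.5,145)
E
```

```text
t: 8.3
position: [502.2, 86.6, 144.5]
tool_rot: [0.157, 0.988, -0.0, -0.001]
ft_force: [0.2, 0.1, -1.5]
opening: 57.3
gripper_force: 6.3
shift [ -21.3 -399.7   -0.4] turn 0 now [502.1  86.5 144.1] yaw 71.9 tilt z [-1.9e-03 -7.0e-04 -1.0e+00] F [-0.4  0.6 -0.8] open 57.9 gf 6.3 t 8.4 q6 [-0.53  0.31  0.28  2.04 -0.12  0.81  1.08]
```

View pics/crop4.png

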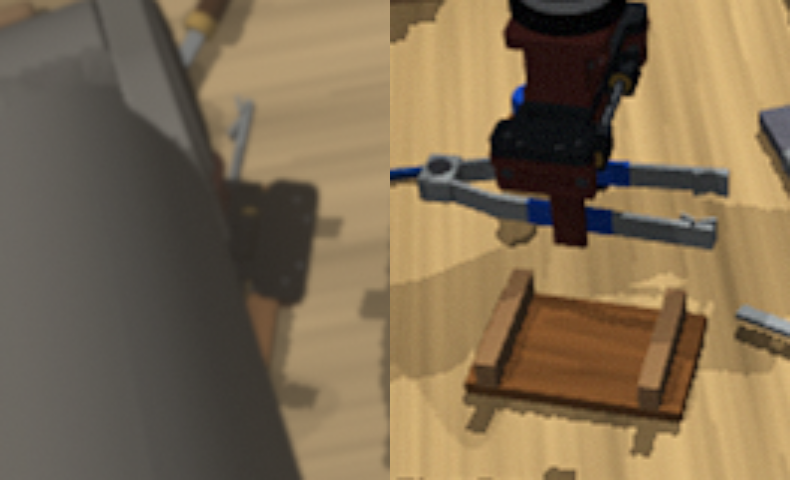

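```bash
python3 -m creep '[0,-10,0,0,0.65, -1,-30,0,0,0.65, -3,-60,0,0,0.65, -5,-100,0,0,0.65, -7,-140,0,0,0.65, -9,-180,0,0,0.65, -11,-220,0,0,0.65, -13,-260,0,0,0.65, -15,-300,0,0,0.65, -18,-340,0,0,0.65, -20,-370,0,0,0.65, -21,-390,0,0,0.65, -21,-398,0,0,0.65, -21,-400,0,0,0.65, -21,-400,0,0,0.65, -21,-400,0,0,0.65]'
python3 - <<'E'
from h import *
P={n:get_image(n) for n in("top","side")}
cv2.imwrite('pics/v5.png',np.hstack([cv2.resize(P['top']['img'][180:380,350:520],(390,459)),cv2.resize(P['side']['img'][240:440,220:394],(400,460))[:459]])[:,:,::-1])
for n in P:
    for r in silhouettes(P[n],"tongs")[:2]:print(n,r["p"],r["point"])
for n in P:print(n,proj(P[n],(540,-346,62)),proj(P[n],(540,-346,46)))
go(398,-300,43)
E
```

```text
t: 10.0
position: [398.8, -298.7, 145.0]
tool_rot: [0.157, 0.988, 0.0, -0.0]
ft_force: [-0.6, 0.7, -1.6]
opening: 57.5
gripper_force: 6.3
top 0.68 [414.7, 339.5]
side 0.93 [176.4, 364.2]
side 0.61 [264.8, 334.7]
top [463.45096683 217.14509249] [461.16750232 219.11202158]
side [339.63216863 393.85610077] [339.53161505 398.53004613]
shift [  0.5  -1.  102.1] turn 0 now [ 398.7 -299.2  145.1] yaw 72.0 tilt z [ 1.e-04  3.e-04 -1.e+00] F [ 0.7  0.5 -0.5] open 57.4 gf 6.3 t 10.2 q6 [ 0.13  0.3   0.46  2.07 -0.19  0.81  1.96]
```

View pics/v5.png

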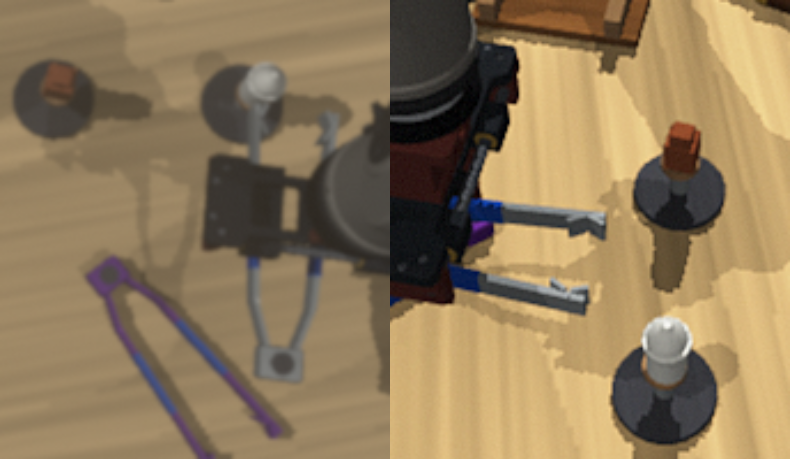

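```bash
python3 - <<'E'
from h import *
np.set_printoptions(precision=1,suppress=True)
P={n:get_image(n) for n in("top","side")}
t,s=P["top"],P["side"]
print(tri(t,(462.5,227.9),s,(312.7,337.8)),tri(t,(493,232.3),s,(304.8,370.4)))
p=read_state()["position"];x=np.array([.951,-.309,0]);y=np.array([.309,.951,0])
for k in(27,-27):
    X=p+102*x+k*y+[0,0,29];print(X,proj(t,X),proj(s,X))
E
python3 -m creep '[0,0,20,0,0.65, 0,0,40,0,0.65, 0,0,60,0,0.65, 0,0,80,0,0.65, 0,0,92,0,0.65, 0,0,99,0,0.65, 0,0,102,0,0.65, 0,0,102,0,0.65, 0,0,102,0,0.65]'
python3 - <<'E'
from h import *
P={n:get_image(n) for n in("top","side")}
cv2.imwrite('pics/v6.png',np.hstack([cv2.resize(P['top']['img'][180:300,410:510],(400,480),interpolation=cv2.INTER_CUBIC),cv2.resize(P['side']['img'][310:440,270:370],(370,480),interpolation=cv2.INTER_CUBIC)])[:,:,::-1])
go(540-.951*90,-346+.309*90,43)
E
```

```text
(array([ 500.8, -301.3,  164. ]), np.float64(4.524099029134264)) (array([ 482.9, -355.7,  162.9]), np.float64(5.729090321779231))
[ 503.9 -305.4  174.2] [465.5 223.4] [313.4 336.5]
[ 487.3 -356.8  174.2] [494.6 227.1] [305.6 367.3]
t: 11.2
position: [398.8, -300.3, 43.7]
tool_rot: [0.158, 0.988, -0.0, 0.001]
ft_force: [-0.5, -0.1, -0.3]
opening: 57.0
gripper_force: 6.3
shift [-58.4   0.3   0.8] turn 0 now [ 398.8 -300.3   43.8] yaw 71.9 tilt z [ 1.1e-03 -5.0e-04 -1.0e+00] F [-0.1  0.3 -0.9] open 57.2 gf 6.3 t 11.3 q6 [ 0.22  0.48  0.38  2.13 -0.31  0.58  2.07]
```

View pics/v6.png

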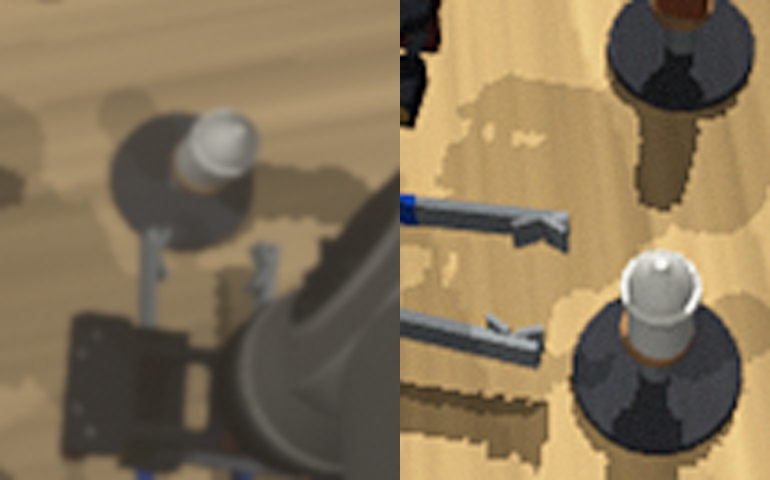

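Run:
```python
from h import *
np.set_printoptions(precision=1,suppress=True)
P={n:get_image(n) for n in("top","side")}
x=np.array([.951,-.309]);y=np.array([.309,.951]);p=read_state()["position"][:2]
F={"top":(540,-345.3),"side":(540.2,-346.9)}
J={"top":[(447.5,238),(476.3,241.8)],"side":[(315.4,372.3),(308.1,404.9)]}
for n in P:
    m=[onz(P[n],u,73)[:2] for u in J[n]];c=sum(m)/2
    print(n,m,"gap",np.linalg.norm(m[0]-m[1]),"tip ahead of tcp",(c-p)@x,"lat tcp",(c-p)@y,"to finial: fwd",(F[n]-c)@x,"lat",(F[n]-c)@y)
```

```text
top [array([ 500.2, -298.5]), array([ 481.5, -355.1])] gap 59.598171899021736 tip ahead of tcp 95.87388055646635 lat tcp 3.100507905444246 to finial: fwd 52.46886689836573 lat -2.430058485507997
side [array([ 504.2, -308.3]), array([ 486.6, -364.4])] gap 58.85340305643082 tip ahead of tcp 103.17909801777732 lat tcp -4.609653383478118 to finial: fwd 45.84824943705479 lat 3.820302803414414
```

```bash
python3 -m creep '[-10,0,0,0,0.65, -22,0,0,0,0.65, -34,0,0,0,0.65, -44,0,0,0,0.65, -52,0,0,0,0.65, -57,0,0,0,0.65, -59,0,0,0,0.65, -59,0,0,0,0.65, -59,0,0,0,0.65]'
python3 - <<'E'
from h import *
P={n:get_image(n) for n in("top","side")}
cv2.imwrite('pics/v7.png',np.hstack([cv2.resize(P['top']['img'][180:300,410:510],(400,480),interpolation=cv2.INTER_CUBIC),cv2.resize(P['side']['img'][330:440,285:385],(400,480),interpolation=cv2.INTER_CUBIC)])[:,:,::-1])
go(540-.951*90,-346+.309*90,43)
E
```

```text
t: 12.3
position: [453.9, -318.2, 43.0]
tool_rot: [0.158, 0.987, 0.0, -0.0]
ft_force: [0.4, 0.0, -1.4]
opening: 57.1
gripper_force: 6.3
shift [-0.4  0.2  0.1] turn 0 now [ 453.9 -318.2   43.1] yaw 71.9 tilt z [-4.e-04  3.e-04 -1.e+00] F [ 0.4  0.9 -0.8] open 57.1 gf 6.3 t 12.4 q6 [ 0.21  0.55  0.37  2.   -0.32  0.65  2.05]
```

View pics/v7.png

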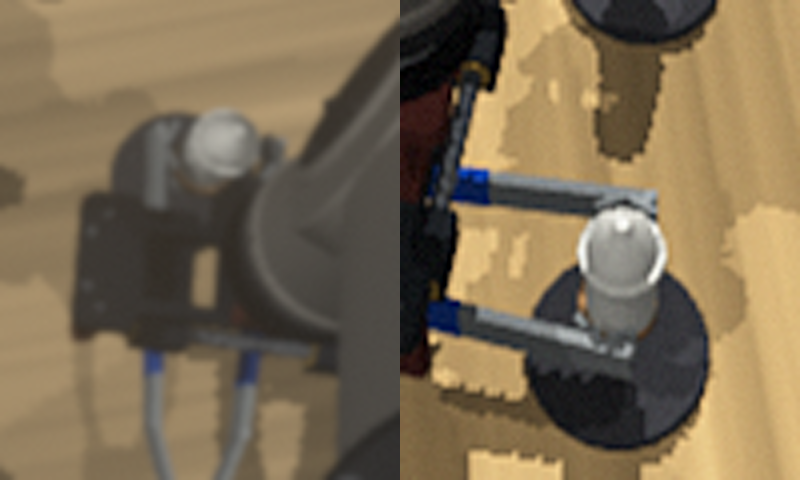

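```bash
python3 -m creep '[0,0,0,0,0.6, 0,0,0,0,0.57, 0,0,0,0,0.54, 0,0,0,0,0.52, 0,0,0,0,0.5, 0,0,0,0,0.48, 0,0,0,0,0.45, 0,0,0,0,0.45, 0,0,0,0,0.45]' 25
```

```text
t: 13.3
position: [454.4, -318.3, 43.1]
tool_rot: [0.157, 0.988, 0.0, -0.0]
ft_force: [-0.4, 0.9, -0.3]
opening: 45.4
gripper_force: 25.0
```

Stopped at 45.4 mm, the width expected on the finial, at 25 N. Now the lift.

```bash
python3 -m creep '[0,0,-2,0,0.4, 0,0,-6,0,0.4, 0,0,-12,0,0.4, 0,0,-20,0,0.4, 0,0,-30,0,0.4, 0,0,-42,0,0.4, 0,0,-54,0,0.4, 0,0,-66,0,0.4, 0,0,-78,0,0.4, 0,0,-88,0,0.4, 0,0,-95,0,0.4, 0,0,-100,0,0.4, 0,0,-103,0,0.4, 0,0,-104,0,0.4, 0,0,-104,0,0.4, 0,0,-104,0,0.4, 0,0,-104,0,0.4]'
python3 - <<'E'
from h import *
P={n:get_image(n) for n in("top","side")}
cv2.imwrite('pics/v8.png',np.hstack([cv2.resize(P['top']['img'][180:300,410:510],(400,480),interpolation=cv2.INTER_CUBIC),cv2.resize(P['side']['img'][300:440,285:400],(394,480),interpolation=cv2.INTER_CUBIC)])[:,:,::-1])
go(454,-318,147)
E
```

```text
t: 15.0
position: [454.2, -318.2, 146.8]
tool_rot: [0.158, 0.988, 0.0, -0.0]
ft_force: [0.1, -0.0, -1.0]
opening: 45.7
gripper_force: 25.0
shift [ 0.4  0.2 -0.1] turn 0 now [ 454.3 -318.3  146.9] yaw 71.9 tilt z [-5.e-04  2.e-04 -1.e+00] F [ 0.1 -0.3 -2.9] open 45.4 gf 25.0 t 15.1 q6 [ 0.14  0.39  0.45  1.94 -0.22  0.85  1.97]
```

View pics/v8.png

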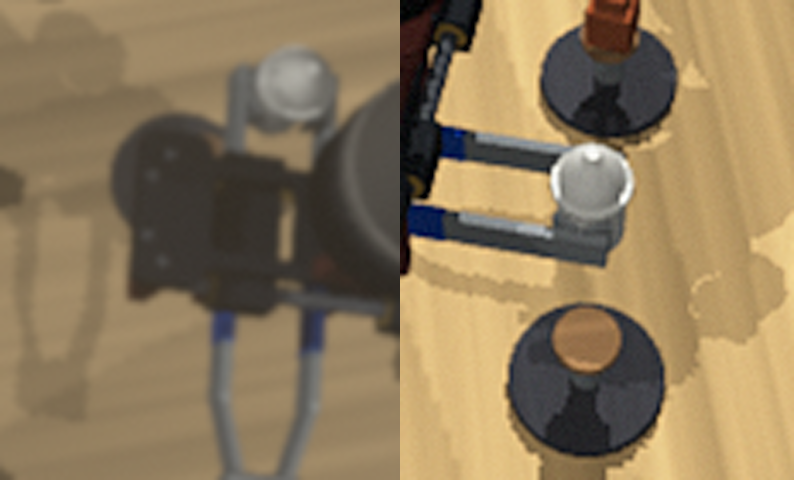

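The picture shows the finial upright in the closed jaws, with its tip at side-crop (592,155). The stand below is empty at (587,340), and the red cast hasn't moved.

```bash
python3 -c "
from rig import *
print(hand_in())"
```

```text
the job is handed in; nothing more can be done
None
```

The job is handed in, though hand-in returned no verdict: the cap is pressed home, and the finial is held upright in the closed tongs about 104 mm above its stand, with the gripper never near it and nothing else seen to move.

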